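# Lock the hung letterbox to its rail by feel

## Robot

A 6-joint arm with a two-finger parallel gripper is mounted at the origin on the work surface. World frame = base frame: x ahead of the robot, y to its left, z up, the work surface at z = 0. Lengths are in mm, angles in rad, forces in N, time in s.
With the tool pointing down it reaches from about 275 to 750 mm from the base axis. Payload 10.2 kg.
Tool frame: the origin (TCP) lies between the finger pads; the fingertips stand 17 mm ahead of it and the grasp point (between the pads) lies 2 mm behind it; z points along the fingers, y is the line along which they close (so a half turn about z gives the same grasp; the last joint's range is limited). The gripper opens to 85 mm and grips with 20 to 120 N. Pads are 22 mm wide; open, the fingers measure 114 mm over their backs; the gripper's body (76 mm by 85 mm) begins 54 mm behind the grasp point. The pads swing forward as they close: fully open they stand 13 mm farther back than shut.
Start: joints at [-1.349, 0.313, 1.498, -0, 1.331, -0.223], TCP at [225.884, -473.928, 248.294] pointing down, gripper open.
Joint ranges: [-2.94, 2.94], [-0.97, 2.17], [0.19, 2.56], [-1.23, 4.37], [0.02, 3.11], [-2.88, 2.88]. Speed limits (rad/s): [2.39, 2.39, 3.01, 3.14, 3.14, 3.14].

## Interface

Orientations are given as a unit quaternion [w, x, y, z].
In Python, from rig import * gives the robot as it stands.
- The arm moves only by the tool step_arm, never from a script. Its argument "commands" is text: rows parted by semicolons, each of 7 numbers parted by spaces: the opening, from 0 (shut) to 1 (fully open), then the shift along the tool's x, y, z in cm, then the turn, a rotation vector about the tool's x, y, z in rad. In form: hand x y z rx ry rz; .... A call has 1 to 20 rows; each row is the pose to reach, as a shift and turn from the pose commanded when the call began, along the tool's axes at that moment; what a row does not reach only later rows make up. A row lasts 1/12 s, in which the tool goes at most 41.7 mm and 7.16 degrees, less where a joint would pass 70% of its speed; a pose out of reach is approached as far as the arm can. A call with a gripper value outside its range is refused whole. The fingers move at their own pace and stop on an object; "newtons" is the grip in N (left out, the last holds). Time passes only in rows, so rows that repeat a pose let the fingers close. It gives the time, the measured TCP pose, the force, the opening and the grip force at its end, in the units of the state.
- sense(): the state, without advancing time (a new reading comes with each control period).
- capture(name): name is "scene" or "top"; returns the picture (420x560x3 uint8, red, green, blue); there is no depth.
- camera_model(name): a dict with "mtx" (3x3 intrinsics, pixels), "k1" (the pictures are not rectified: a ray, as slopes to the right and down, at radius r is drawn at 1 + k1 r^2 times it, then the intrinsics apply), "eye" and "rotation" of the camera in the world. Camera axes: x right, y down, z forward; pixel columns grow to the right and rows downward; lengths in mm; the calibration is good to about 2 mm. A picture is of the moment at which its call begins. camera_model takes no time and is no camera call.
- finish_job(): hands the job in; it is judged then, once.
Trained networks look in the newest picture that a camera, given by its name, has taken for a name from the list of things; names that differ only in an ending like _2 or _b are one class to them, and where a whole thing is asked for, a point or a joint stands for the part that bears it (a point fixed in the world has none). Each returns a list of dicts, best first, with "score" (0 to 1); they miss things now and then, are a little off and sometimes report something else, mostly with a low value. They report only what shows in the picture. A call takes as long as a camera call. They do not tell look-alikes from the thing itself.
- search_frame(camera, label): "rect" ([centre column, centre row, width, height] in pixels, round what is visible of it).
- trace(camera, label): "mask" (420x560 bool, what is visible of it) and "rect" ([centre column, centre row, width, height] in pixels, round what is visible of it).
- spot_point(camera, label): "xy" ([column, row] in pixels: a listed point, or the origin of a listed thing).
The state is a dict: "time_s": time; "joints": joint angles; "dq": joint speeds; "tau": joint torques, N m; "eef_pos": TCP position; "ee_rot": TCP orientation; "force": force on the tool from outside, world axes, zero at the start; "wrist_torque": the same for the moment, N m; "grip_width": opening from 0.0 (shut) to 1.0 (fully open); "grip_force": force on a finger pad.
Only numpy, scipy, OpenCV 4.12 (cv2) and the standard library are available. Lean on these libraries where they do the work, as an engineer would, in place of code of your own. Each camera call takes 0.05 s, during which the arm holds its last target. There are 200 camera calls.

## Task

Lock the letterbox to the steel rail behind it: take the red-handled L-shaped key out of its wooden block, lower it into the middle pocket, push its tongue through the window low in the back board and fully home into the rail's hidden latch slot, until the key's upright meets the back board, and let go of it there. Nobody can see where along the window the slot is, so feel for it gently with the key's nose: never press on letterbox or rail with 30 newtons or more, with key or robot, and leave the other things on the table where they are.

Things in the scene. Friction and masses are not known exactly. Their poses are not given: they have to be found in the camera images.
- letterbox: Pale grey-green wooden letterbox, 393 mm wide (y), fixed, open-topped, three pockets. Origin: underside, on the middle pocket's centre line. x points from the front panel to the back board and the steel rail behind it (push direction), y along the width, z up. In this frame, mm: front panel x -52 to -40, top z 185; back board x 40 to 52, top z 195; rail x 52 to 103, z 51 to 133, 420 long, on posts
- pocket_mouth (a point): Middle of the mouth of the middle pocket, at (0, 0, 170) mm in the letterbox frame, same axes. The pocket inside is 80 mm in x (-40 to 40) and 115 mm in y (-57.5 to 57.5), its floor at z 12 mm. The 12 mm dividers end at z 170 mm and the post in the outer pockets stays below that
- window (a point): Point (52, 0, 90) mm in the letterbox frame, same axes, hidden low in the middle pocket: middle of a window through the back board, y -42 to 42, z 78 to 108, 12 mm deep, where it opens on the flat rail face (x 52). Not the slot itself. Rail and board are rigid and do not give
- window_sill (a point): Middle of the window's sill at the rail face, at (52, 0, 78) mm in the letterbox frame, same axes. The one latch slot in the rail face is 12 mm wide (y), 25 mm tall up from sill level (z 78 to 103), 38 mm deep in x, blind, square-edged. It is on a tightly clamped keeper: its middle lies anywhere from -26 to +26 mm in y from here, and nothing visible shows where
- key_grip (a point): Middle of the red grip of the L-shaped locking key, steel tongue, aluminium upright (about 0.14 to 0.24 kg): 18 mm along x, 14 along y, 76 tall, its top 33 mm above this point. Axes of the key: x to the nose, z up the upright. Below the grip the upright is 18 mm (x) by 8 mm (y); its front face lies 9 mm ahead of this point and, fully home, touches the back board above the window, with 30 mm of tongue inside the rail
- key_nose (a point): Tip of the key's nose, half-way up the tongue: 51 mm ahead of and 138 mm below the grip point, same axes. The tongue is a level flat bar along x, 8 mm thick (y), 20 mm tall (underside 148 mm below the grip point), from 9 mm behind the grip point to this tip, 42 mm of it in front of the upright; its end is half-round, radius 4 mm, seen from above
- key_block: Wooden block, 90 x 70 x 36 mm, fixed on the table, origin at its underside; an open groove 11 mm wide and 24 mm deep runs along its x through the middle of its top. The key stands upright with its tongue in the groove and lifts straight out; it starts with its x along the block's x, upright 20 mm from the block's middle towards -x
- parcel: Bystander: cardboard parcel 110 x 160 x 70 mm, loose; origin at its underside
- mug: Bystander: blue mug, 80 mm across, 90 mm tall, loose; origin at its underside
- tape_roll: Bystander: roll of brown tape lying flat, 100 mm across, 48 mm tall, loose; origin at its underside
- rubber_stamp: Bystander: wooden hand stamp, 36 mm across, 78 mm tall, loose; origin at its underside
- ink_pad: Bystander: ink pad tin 110 x 70 x 20 mm, loose; origin at its underside
- card_holder: Bystander: spare steel name-card holder 36 x 62 x 6 mm lying flat, loose; origin at its underside
- screwdriver: Bystander: small screwdriver with a red handle, lying flat, loose; origin at its underside
- padlock: Bystander: brass padlock lying flat, about 75 x 45 x 22 mm, loose; origin at its underside
- key: The whole key; origin at the underside of the tongue, 148 mm below the grip point, on the upright's middle; same axes
Things that resemble listed ones, but are neither listed nor needed, are in the scene too. There is more than one size of the key; the job needs the smallest.

How it is judged:
By the outcome, as a careful person would: the job done as asked, in the order asked, and still so for the second after the job is handed in, with the robot touching nothing.
It also fails if it takes over 72 s, if anything falls off the work surface, if the arm or the gripper's body presses on something with over 40 N, if the wrist force passes 120 N, or if a joint passes its speed limit or range.

## Working session

There is one attempt and no reset: what is moved stays moved. The work goes in short steps, Python scripts to look and compute and a tool call to move; the robot and the scene stay as the last step left them, time stands still between calls to the robot, and variables do not carry over. Pictures are saved under pics/ and viewed, at most 10 in all, crops included, and the job is handed in when it is done.

Besides the shell and the picture viewer there is one more tool, called after "Emit:" as name(argument=value, ...) on one line, values as JSON. step_arm: Moves the arm, as the interface text tells. Its arguments: {"type":"object","properties":{"commands":{"type":"string"},"newtons":{"type":"number"}},"required":["commands"]}

```bash
mkdir -p pics
cat > h.py <<'E'
from rig import *
import numpy as np, cv2
def save(n,img): cv2.imwrite(f'pics/{n}.png',cv2.cvtColor(img,cv2.COLOR_RGB2BGR))
E
python3 - <<'E'
from h import *
a=capture("scene");b=capture("top");save('s0',a);save('t0',b)
np.save('s0.npy',a);np.save('t0.npy',b)
for c in("scene","top"):
    m=camera_model(c);print(c,m)
    for l in("key","key_grip","key_nose","key_block","letterbox","pocket_mouth"):
        print(l,[(np.round(d['xy']).tolist(),round(d['score'],2)) for d in spot_point(c,l)][:5])
print(sense())
E
```

```text
scene {'mtx': array([[381.44191342,   0.        , 278.91913726],
       [  0.        , 381.44191342, 213.78114645],
       [  0.        ,   0.        ,   1.        ]]), 'k1': 0.00015565585340423951, 'eye': array([988.06681201, 796.48629673, 799.52700507]), 'rotation': array([-0.11605   ,  0.22400742,  0.86645131, -0.43083082])}
key [([386.0, 280.0], 0.83), ([366.0, 302.0], 0.74), ([368.0, 259.0], 0.58)]
key_grip [([395.0, 236.0], 0.85), ([370.0, 257.0], 0.68), ([228.0, 174.0], 0.63), ([381.0, 209.0], 0.57), ([198.0, 181.0], 0.16)]
key_nose [([352.0, 310.0], 0.97), ([357.0, 242.0], 0.86)]
key_block [([358.0, 308.0], 0.9)]
letterbox [([284.0, 236.0], 0.83), ([284.0, 191.0], 0.58)]
pocket_mouth [([284.0, 189.0], 0.81), ([366.0, 300.0], 0.75), ([231.0, 178.0], 0.73), ([360.0, 309.0], 0.19)]
top {'mtx': array([[443.45998739,   0.        , 279.98668647],
       [  0.        , 443.45998739, 210.95828441],
       [  0.        ,   0.        ,   1.        ]]), 'k1': -0.06788168230478367, 'eye': array([ 465.00893979,    5.8153225 , 1535.4206783 ]), 'rotation': array([-0.0238406 ,  0.715665  , -
[... 511 characters left out ...]
oints': array([-1.34939233e+00,  3.12912461e-01,  1.49770327e+00,  2.18190017e-06,
        1.33105027e+00, -2.23460619e-01]), 'dq': array([ 7.97068456e-04,  8.33696335e-05, -5.34033210e-04, -4.28369299e-04,
        8.50665242e-04,  7.62142596e-04]), 'tau': array([ 1.51204786e-03, -4.12088728e+01, -2.59871614e+01, -2.00437836e-05,
        4.94010928e-04,  2.99556433e-06]), 'eef_pos': array([ 225.88558938, -473.91369056,  248.28656478]), 'ee_rot': array([-3.66697446e-05,  9.75363818e-01,  2.20602404e-01,  1.09744610e-06]), 'force': array([ 1.26259314,  0.92397146, -0.10912616]), 'wrist_torque': array([-0.02584536,  0.04274339,  0.00803934]), 'grip_force': 0.0, 'grip_width': 1.0035506207295497}
```

View pics/s0.png

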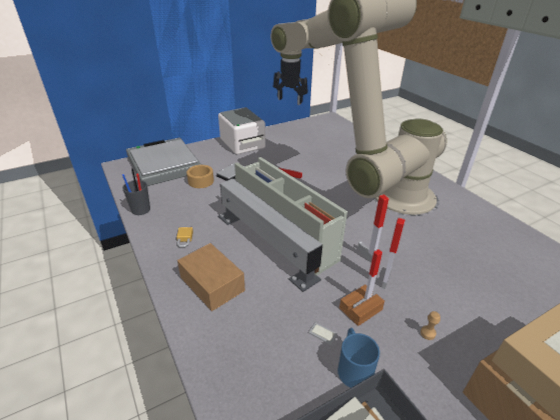

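View pics/t0.png

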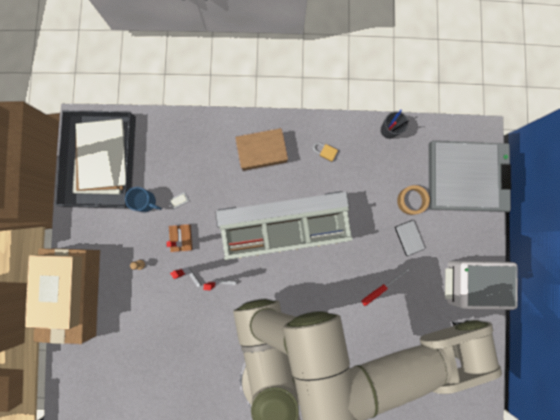

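Run:
```python
from h import *
a=np.load('s0.npy');b=np.load('t0.npy')
A=cv2.resize(a[185:335,330:430],None,fx=4,fy=4,interpolation=2)
B=cv2.resize(b[180:300,130:230],None,fx=4,fy=4,interpolation=2)
B=cv2.copyMakeBorder(B,0,120,0,0,0)
save('crop1',np.hstack([A,B]))
C=cv2.resize(b[185:265,205:365],None,fx=5,fy=5,interpolation=2)
save('crop2',C)
```

```text
(no output)
```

View pics/crop1.png

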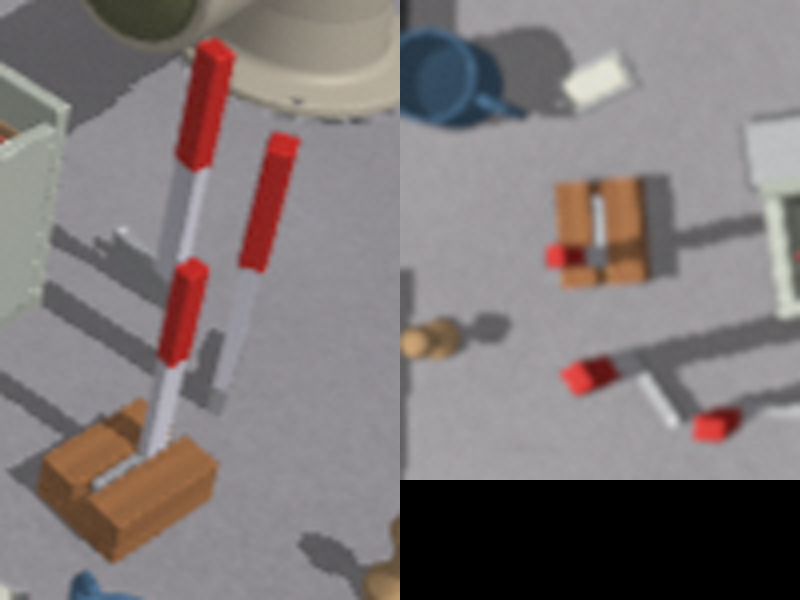

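View pics/crop2.png

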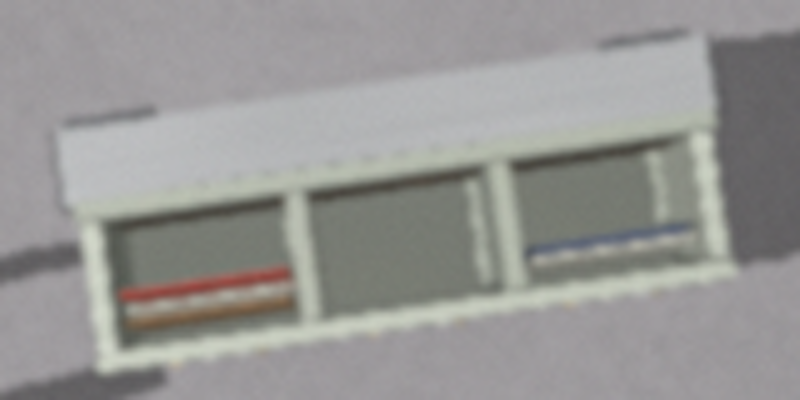

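Scene picture: the keys' red grips are at (376,262), (382,210) and (397,235). In the top view they are at (171,244), (177,273) and (208,286). The one at scene (376,262) / top (171,244) stands with its tongue in the wooden block and is clearly the smallest. The other two stand free on the table and are larger. The key in the block is the one to take. The letterbox's middle pocket is at top (284,237). Next I fit the poses.

```bash
cat >> h.py <<'E'
from scipy.optimize import least_squares
from scipy.spatial.transform import Rotation as R
def proj(c,P):
    m=camera_model(c);q=m['rotation'];r=R.from_quat([q[1],q[2],q[3],q[0]]).as_matrix()
    p=(np.atleast_2d(P)-m['eye'])@r; s=p[:,:2]/p[:,2:]
    s=s*(1+m['k1']*(s**2).sum(1,keepdims=True))
    return s@m['mtx'][:2,:2].T+m['mtx'][:2,2]
def place(x,y,yaw,P):
    P=np.atleast_2d(np.array(P,float));c,s=np.cos(yaw),np.sin(yaw)
    return np.c_[x+c*P[:,0]-s*P[:,1],y+s*P[:,0]+c*P[:,1],P[:,2]]
def mask_of(c,polys):
    m=np.zeros((420*4,560*4),np.uint8)
    for pts in polys: cv2.fillConvexPoly(m,cv2.convexHull(((proj(c,pts)+.5)*4).astype(np.float32)).astype(np.int32),1)
    return cv2.resize(m.astype(np.float32),(560,420),interpolation=cv2.INTER_AREA)
def box(x0,x1,y0,y1,z0,z1): return [[x,y,z] for x in(x0,x1) for y in(y0,y1) for z in(z0,z1)]
E
python3 - <<'E'
from h import *
capture("scene");capture("top")
# triangulate red grips
for n,s,t in(("small",(376,262),(171,244)),("b1",(382,210),(177,273)),("b2",(397,235),(208,286))):
    f=least_squares(lambda p:np.r_[proj("scene",p)[0]-s,proj("top",p)[0]-t],[500,250,150]);print(n,f.x.round(),f.fun.round(1))
for c,l in(("top","letterbox"),("scene","letterbox"),("top","key_block"),("scene","key_block"),("top","key"),("scene","key")):
    for i,d in enumerate(trace(c,l)):
        np.save(f'm_{c}_{l}_{i}.npy',d['mask']);print(c,l,i,np.round(d['rect']),round(d['score'],2),d['mask'].sum())
pt={(-52,196.5,185):(225,259.4),(-52,-196.5,185):(352.6,239),(103,210,133):(217.4,210.6),(103,-210,133):(345.8,191.6)}
P=list(pt);Q=np.array(list(pt.values()))-.5
f=least_squares(lambda v:(proj("top",place(*v,P))-Q).ravel(),[560,0,0.1]);print("LB hand",f.x,f.fun.round(1))
E
```

```text
small [455. 335. 156.] [ 0.3 -0.   0.3 -0.3]
b1 [388. 277. 251.] [ 6.3 -0.1  5.3 -5.5]
b2 [307. 237. 109.] [-5.8  0.1 -4.7  4.9]
top letterbox 0 [283. 223. 137.  66.] 0.71 6361
scene letterbox 0 [282. 226. 128. 138.] 0.74 9223
top key_block 0 [180. 238.  25.  32.] 0.96 558
top key_block 1 [284. 224. 135.  69.] 0.64 6497
scene key_block 0 [361. 305.  48.  41.] 0.93 1040
top key 0 [222. 285.  35.  10.] 0.76 209
top key 1 [187. 278.  26.  20.] 0.64 229
top key 2 [174. 238.  16.  18.] 0.62 113
scene key 0 [367. 277.  26.  51.] 0.93 339
scene key 1 [371. 227.  33.  67.] 0.81 723
scene key 2 [392. 252.  23.  69.] 0.77 358
scene key 3 [283. 223. 128. 138.] 0.62 9107
LB hand [ 5.00239396e+02 -2.10429361e+01  1.76752443e-01] [ 0.3 -0.2  0.4  0.6 -1.4  0.1  0.7 -0.6]
```

Run:
```python
from h import *
from scipy.optimize import minimize
for n,s,t in(("b1",(382,210),(208,286)),("b2",(397,235),(177,273))):
    f=least_squares(lambda p:np.r_[proj("scene",p)[0]-s,proj("top",p)[0]-t],[500,250,150]);print(n,f.x.round(),f.fun.round(1))
LB=[box(-52,-40,-196.5,196.5,0,185),box(40,52,-196.5,196.5,0,195),box(52,103,-210,210,51,133),box(-52,52,-196.5,-184.5,0,170),box(-52,52,184.5,196.5,0,170)]
BK=[box(-45,45,-35,35,0,36)]
def fit(cs,polys,x0,lab):
    M={c:np.load(f'm_{c}_{lab}_0.npy').astype(np.float32) for c in cs}
    def cost(v): return sum(np.abs(mask_of(c,[place(*v,p) for p in polys])-M[c]).sum()/np.sqrt(M[c].sum()) for c in cs)
    S=np.array([x0]+[np.array(x0)+d for d in np.diag([6,6,.06])])
    r=minimize(cost,x0,method='Nelder-Mead',options=dict(initial_simplex=S,xatol=.05));return r.x.round(4),round(r.fun,1)
for cs in(("top",),("scene",),("top","scene")):
    print("LB",cs,fit(cs,LB,[500,-21,.177],"letterbox"))
    print("BK",cs,fit(cs,BK,[470,335,0.1],"key_block"))
# red grip of the small key by colour
for c,ctr in(("scene",(376,262)),("top",(171,244))):
    a=np.load(c[0]+'0.npy').astype(int);r=(a[...,0]>100)&(a[...,1]<60)&(a[...,2]<70)
    n,l,st,ce=cv2.connectedComponentsWithStats(r.astype(np.uint8));i=np.argmin([np.hypot(*(x-ctr)) if k else 1e9 for k,x in enumerate(ce)]);print(c,ce[i],st[i])
```

```text
b1 [332. 210. 188.] [ 0.5 -0.   0.4 -0.4]
b2 [368. 306. 185.] [ 0.4 -0.   0.3 -0.3]
LB ('top',) (array([ 4.999679e+02, -1.970400e+01,  1.773000e-01]), np.float64(32.4))
BK ('top',) (array([4.766341e+02, 3.370153e+02, 1.249000e-01]), np.float64(4.8))
LB ('scene',) (array([ 5.022325e+02, -2.115690e+01,  1.791000e-01]), np.float64(7.4))
BK ('scene',) (array([4.795619e+02, 3.362364e+02, 1.159000e-01]), np.float64(4.4))
LB ('top', 'scene') (array([ 5.008295e+02, -2.132100e+01,  1.771000e-01]), np.float64(40.2))
BK ('top', 'scene') (array([4.776943e+02, 3.362573e+02, 1.239000e-01]), np.float64(9.8))
scene [375.19251337 262.5026738 ] [369 250  13  26 187]
top [171.53846154 243.15384615] [170 242   6   4  13]
```

```bash
cat >> h.py <<'E'
def tool(p,yaw,s=None):
    """shift cm in tool axes + rotvec for world target p with tool down, x heading yaw"""
    s=s or sense();q=s['ee_rot'];r=R.from_quat([q[1],q[2],q[3],q[0]])
    t=R.from_euler('z',yaw)*R.from_euler('x',np.pi)
    return np.r_[r.inv().apply(np.array(p)-s['eef_pos'])/10,(r.inv()*t).as_rotvec()].round(3)
E
python3 - <<'E'
from h import *
# refine grip xy with yaw .122 from red masks
def res(v):
    o=[]
    for c in("scene","top"):
        a=np.load(c[0]+'0.npy').astype(int)
        m=((a[...,0]>90)&(a[...,1]<75)&(a[...,2]<80)&(a[...,0]>2*a[...,1])).astype(float)
        w=np.zeros_like(m); 
        if c=="scene": w[248:280,364:388]=1
        else: w[236:252,162:180]=1
        o.append(((mask_of(c,[place(v[0],v[1],.122,box(-9,9,-7,7,117,193))])*w-m*w)).ravel())
    return (np.concatenate(o)**2).sum()
b=min(((res((x,y)),x,y) for x in range(446,470,2) for y in range(324,346,2)));print(b)
print(tool([300,-200,300],.3),tool([457,334.5,300],.122))
E
```

```text
(np.float64(80.2421875), 458, 334)
[ 18.477 -21.537  -5.17   -0.      0.      0.145] [ 55.647 -63.031  -5.169  -0.      0.      0.323]
```

Emit:
step_arm(commands="1 0 0 -5.2 0 0 0;1 2 -3 -5.2 0 0 0;1 55.7 -63 -5.2 0 0 0.323;1 55.7 -63 -5.2 0 0 0.323;1 55.7 -63 -5.2 0 0 0.323;1 55.7 -63 -5.2 0 0 0.323;1 55.7 -63 -5.2 0 0 0.323;1 55.7 -63 -5.2 0 0 0.323;1 55.7 -63 -5.2 0 0 0.323;1 55.7 -63 -5.2 0 0 0.323;1 55.7 -63 -5.2 0 0 0.323;1 55.7 -63 -5.2 0 0 0.323;1 55.7 -63 -5.2 0 0 0.323;1 55.7 -63 -5.2 0 0 0.323;1 55.7 -63 -5.2 0 0 0.323;1 55.7 -63 -5.2 0 0 0.323;1 55.7 -63 -5.2 0 0 0.323;1 55.7 -63 -5.2 0 0 0.323;1 55.7 -63 -5.2 0 0 0.323;1 55.7 -63 -5.2 0 0 0.323", newtons=40)

```text
time_s: 2.77
eef_pos: [442.0, 283.8, 300.3]
ee_rot: [-0.0, 0.998, 0.061, 0.0]
force: [0.5, -0.9, 0.7]
grip_width: 1.006
grip_force: 0.0
```

Run:
```python
from h import *
print(tool([458,334.2,300],.122),tool([458,334.2,163],.122))
```

```text
[ 2.199 -4.805  0.028 -0.    -0.     0.   ] [ 2.195 -4.805 13.728 -0.    -0.     0.   ]
```

Emit:
step_arm(commands="1 2.2 -4.8 0 0 0 0;1 2.2 -4.8 0 0 0 0;1 2.2 -4.8 4 0 0 0;1 2.2 -4.8 7 0 0 0;1 2.2 -4.8 7 0 0 0;1 2.2 -4.8 7 0 0 0")

```text
time_s: 3.27
eef_pos: [457.9, 331.6, 230.2]
ee_rot: [0.0, 0.998, 0.061, -0.001]
force: [0.2, -0.2, 0.7]
grip_width: 1.0
grip_force: 0.0
```

Run:
```python
from h import *
a=capture("scene");b=capture("top")
A=cv2.resize(a[120:330,290:450],None,fx=2.6,fy=2.6,interpolation=2)
B=cv2.resize(b[200:290,130:210],None,fx=4.5,fy=4.5,interpolation=2)
B=cv2.copyMakeBorder(B,0,A.shape[0]-B.shape[0],0,0,0)
save('c3',np.hstack([A,B]))
s=sense();print(s['eef_pos'],s['force'],tool([458,334.2,163],.122))
```

```text
[458.87581532 331.967889   232.67934101] [ 0.43366003 -0.07852648 -0.56380289] [-8.300e-02 -2.250e-01  6.968e+00 -1.000e-03 -3.000e-03 -0.000e+00]
```

View pics/c3.png

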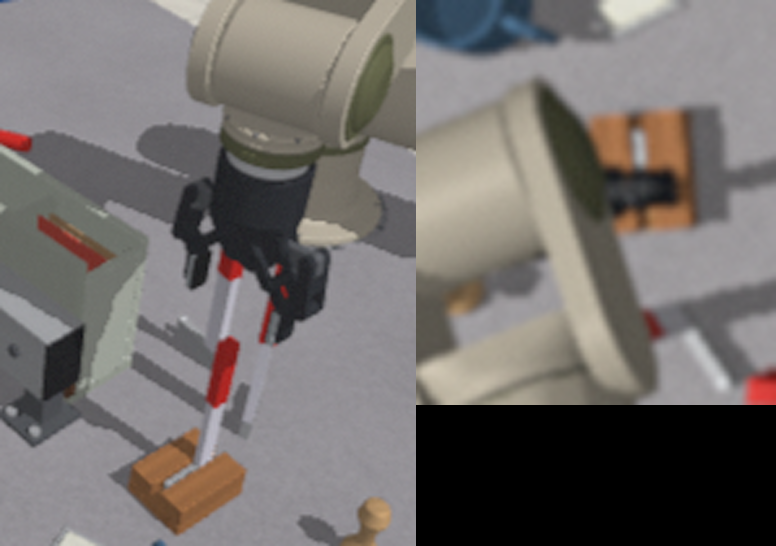

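The picture shows the open fingers centred over the small key (crop: grip at (223,370), the fingers left and right of it), and the large keys are clear. I go down and grip.

Emit:
step_arm(commands="1 -0.1 -0.2 3 0 0 0;1 -0.1 -0.2 5.5 0 0 0;1 -0.1 -0.2 7 0 0 0;1 -0.1 -0.2 7 0 0 0;1 -0.1 -0.2 7 0 0 0;0 -0.1 -0.2 7 0 0 0;0 -0.1 -0.2 7 0 0 0;0 -0.1 -0.2 7 0 0 0;0 -0.1 -0.2 7 0 0 0;0 -0.1 -0.2 7 0 0 0;0 -0.1 -0.2 7 0 0 0;0 -0.1 -0.2 7 0 0 0;0 -0.1 -0.2 7 0 0 0;0 -0.1 -0.2 7 0 0 0", newtons=100)

```text
time_s: 4.53
eef_pos: [457.0, 333.8, 160.8]
ee_rot: [-0.0, 0.998, 0.061, 0.0]
force: [-1.0, -0.6, 5.4]
grip_width: 0.155
grip_force: 98.0
```

Run:
```python
from h import *
s=sense();print(s['eef_pos'],s['ee_rot'],s['force'],s['grip_width'],s['grip_force'],s['wrist_torque'])
```

```text
[457.00178337 333.79110113 160.76811549] [-1.98202234e-04  9.98143952e-01  6.08972056e-02  3.78140596e-04] [-0.95835037 -0.60428351  5.35259369] 0.15457574795923468 97.98664212226868 [0.05200486 0.12400926 0.01403971]
```

Emit:
step_arm(commands="0 0 0 -2 0 0 0;0 0 0 -4 0 0 0;0 0 0 -8 0 0 0;0 0 0 -12 0 0 0;0 0 0 -16 0 0 0;0 0 0 -20 0 0 0;0 0 0 -20.5 0 0 0;0 0 0 -20.5 0 0 0;0 0 0 -20.5 0 0 0;0 0 0 -20.5 0 0 0")

```text
time_s: 5.37
eef_pos: [456.6, 333.4, 362.8]
ee_rot: [0.001, 0.998, 0.061, -0.002]
force: [-0.2, -0.0, -1.9]
grip_width: 0.147
grip_force: 97.7
```

Run:
```python
from h import *
s=sense();print(s['eef_pos'],s['force'],s['grip_width'],s['wrist_torque'])
p=place(500.8,-21.2,.177,[[-21,30,365],[-21,30,231]]);print(p)
print(tool(p[0],.177))
a=capture("scene");save('s4',cv2.resize(a[80:330,230:450],None,fx=2.3,fy=2.3,interpolation=2))
```

```text
[456.5503504  333.42046441 362.81385335] [-0.24833744 -0.04224158 -1.93129666] 0.1467098232436046 [0.03333735 0.0146995  0.03517889]
[[474.84577934   4.63366854 365.        ]
 [474.84577934   4.63366854 231.        ]]
[-2.1760e+00  3.2858e+01 -1.6500e-01  1.0000e-03  4.0000e-03 -5.5000e-02]
```

View pics/s4.png

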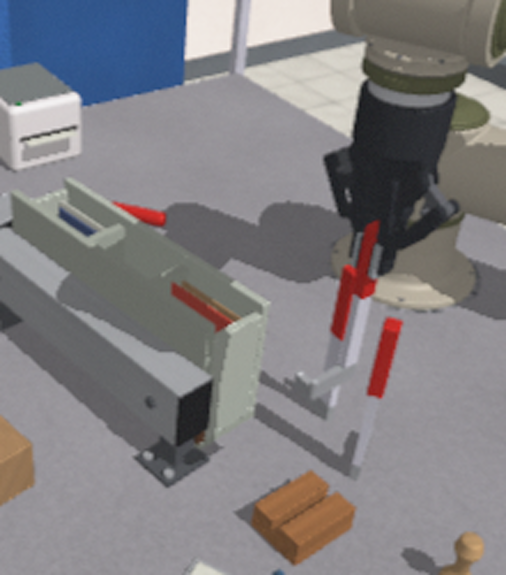

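The key hangs upright in the gripper (crop tongue at (320,380)) and the block is empty. Next I move over the middle pocket.

Emit:
step_arm(commands="0 -0.3 4 -0.2 0 0 0;0 -0.6 8 -0.2 0 0 0;0 -0.9 12 -0.2 0 0 -0.02;0 -1.1 16 -0.2 0 0 -0.03;0 -1.4 20 -0.2 0 0 -0.04;0 -1.6 24 -0.2 0 0 -0.055;0 -1.9 28 -0.2 0 0 -0.055;0 -2.2 31 -0.2 0 0 -0.055;0 -2.2 32.9 -0.2 0 0 -0.055;0 -2.2 32.9 -0.2 0 0 -0.055;0 -2.2 32.9 -0.2 0 0 -0.055;0 -2.2 32.9 -0.2 0 0 -0.055")

```text
time_s: 6.42
eef_pos: [474.8, 5.1, 366.6]
ee_rot: [-0.0, 0.996, 0.088, -0.001]
force: [-0.6, 0.7, -1.4]
grip_width: 0.153
grip_force: 98.9
```

Run:
```python
from h import *
p=place(500.8,-21.2,.177,[[-21,30,365],[-21,30,231]])
s=sense();print(s['eef_pos'],s['force'],tool(p[0],.177),tool(p[1],.177))
a=capture("scene");b=capture("top")
A=cv2.resize(a[90:290,200:360],None,fx=2.6,fy=2.6,interpolation=2)
B=cv2.resize(b[180:270,210:300],None,fx=4,fy=4,interpolation=2)
B=cv2.copyMakeBorder(B,0,A.shape[0]-B.shape[0],0,0,0)
save('c5',np.hstack([A,B]))
```

```text
[474.80251597   5.0641357  366.61266017] [-0.60675623  0.67933335 -1.44674813] [-0.003  0.043  0.161 -0.001  0.001  0.   ] [ 1.3000e-02  5.5000e-02  1.3561e+01 -1.0000e-03  1.0000e-03  0.0000e+00]
```

View pics/c5.png

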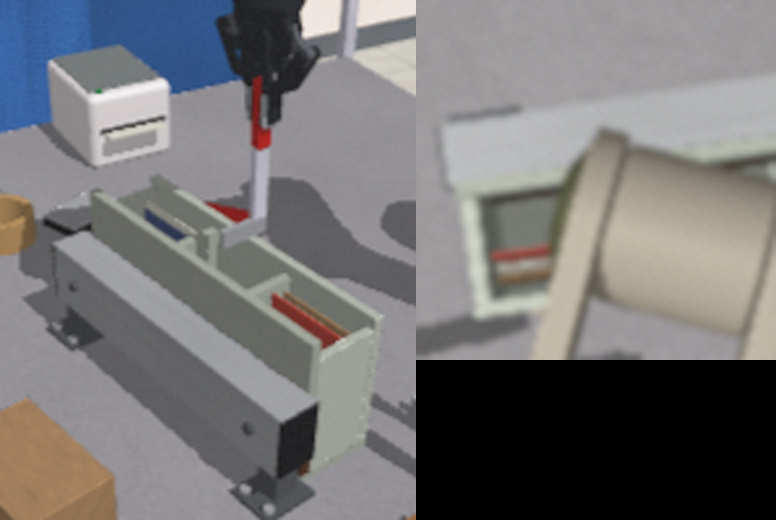

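Run:
```python
from h import *
s=sense();e=s['eef_pos'];print(e)
print(proj("scene",place(e[0],e[1],.177,[[51,0,e[2]-138.8],[0,0,e[2]-115]])), proj("scene",place(500.8,-21.2,.177,[[40,196.5,195],[-52,196.5,185],[103,210,133]])))
```

```text
[474.85396366   5.42678712 366.99597575]
[[285.21645245 181.52726097]
 [299.12577986 168.39336214]] [[323.5087648  220.60232544]
 [347.39537451 210.42961239]
 [307.82384289 251.61340847]]
```

Emit:
step_arm(commands="0 0 0 3 0 0 0;0 0 0 6 0 0 0;0 0 0 9 0 0 0;0 0 0 11.5 0 0 0;0 0 0 12.8 0 0 0;0 0 0 12.8 0 0 0;0 0 0 12.8 0 0 0;0 0 0 12.8 0 0 0")

```text
time_s: 7.18
eef_pos: [475.5, 4.7, 240.5]
ee_rot: [0.0, 0.996, 0.089, 0.001]
force: [-0.6, -0.5, -1.4]
grip_width: 0.146
grip_force: 98.7
```

```bash
cat > st.py <<'E'
from h import *
s=sense();v=s['eef_pos']-np.array([500.8,-21.2,0]);c,n=np.cos(.177),np.sin(.177)
g=np.array([c*v[0]+n*v[1],-n*v[0]+c*v[1],v[2]]);f=s['force']
print('t',s['time_s'],'lb',g.round(2),'F lb',np.round([c*f[0]+n*f[1],-n*f[0]+c*f[1],f[2]],1),'T',s['wrist_torque'].round(2),'rotvec to nominal',tool(s['eef_pos'],.177,s)[3:],s['grip_width'].round(3))
E
python3 st.py
```

```text
Traceback (most recent call last):
  File "st.py", line 4, in <module>
    print('t',s['time_s'],'lb',g.round(2),'F lb',np.round([c*f[0]+n*f[1],-n*f[0]+c*f[1],f[2]],1),'T',s['wrist_torque'].round(2),'rotvec to nominal',tool(s['eef_pos'],.177,s)[3:],s['grip_width'].round(3))
                                                                                                                                                                                  ^^^^^^^^^^^^^^^^^^^^^
AttributeError: 'float' object has no attribute 'round'
```

Emit:
step_arm(commands="0 0 0 0.5 0 0 0;0 0 0 1.0 0 0 0;0 0 0 1.0 0 0 0;0 0 0 1.0 0 0 0;0 0 0 1.0 0 0 0")

```text
time_s: 7.6
eef_pos: [475.1, 4.4, 229.5]
ee_rot: [0.0, 0.996, 0.088, 0.0]
force: [0.3, 0.1, -2.2]
grip_width: 0.148
grip_force: 98.8
```

```bash
sed -i "s/,s\['grip_width'\].round(3)//" st.py; python3 st.py
```

```text
t 7.6 lb [-20.84  29.72 229.46] F lb [ 0.3  0.1 -2.2] T [-0.01  0.05 -0.02] rotvec to nominal [ 0. -0. -0.]
```

Emit:
step_arm(commands="0 0.7 0 0 0 0 0;0 1.4 0 0 0 0 0;0 1.6 0 0 0 0 0;0 1.7 0 0 0 0 0;0 1.8 0 0 0 0 0;0 1.8 0 0 0 0 0")

```text
time_s: 8.1
eef_pos: [492.8, 7.6, 229.2]
ee_rot: [-0.0, 0.996, 0.088, -0.0]
force: [0.3, 0.1, -2.1]
grip_width: 0.149
grip_force: 98.8
```

```bash
python3 st.py
```

```text
t 8.1 lb [ -2.81  29.77 229.22] F lb [ 0.3  0.  -2.1] T [-0.04  0.05 -0.05] rotvec to nominal [-0.  0. -0.]
```

Emit:
step_arm(commands="0 0.1 0 0 0 0 0;0 0.2 0 0 0 0 0;0 0.2 0 0 0 0 0")

```text
time_s: 8.35
eef_pos: [494.8, 7.9, 229.4]
ee_rot: [0.0, 0.996, 0.088, 0.0]
force: [-0.0, 0.5, -1.3]
grip_width: 0.151
grip_force: 98.8
```

Emit:
step_arm(commands="0 0.1 0 0 0 0 0;0 0.1 0 0 0 0 0")

```text
time_s: 8.52
eef_pos: [495.7, 8.1, 229.3]
ee_rot: [0.0, 0.996, 0.088, 0.0]
force: [-0.2, -0.7, -1.4]
grip_width: 0.148
grip_force: 98.8
```

Emit:
step_arm(commands="0 0.1 0 0 0 0 0;0 0.1 0 0 0 0 0")

```text
time_s: 8.68
eef_pos: [496.5, 8.3, 229.3]
ee_rot: [0.0, 0.996, 0.088, -0.0]
force: [-1.0, 0.4, -0.2]
grip_width: 0.146
grip_force: 98.9
```

```bash
python3 st.py
```

```text
t 8.6833 lb [  0.93  29.75 229.28] F lb [-0.9  0.6 -0.2] T [-0.13  0.45 -0.01] rotvec to nominal [-0.     0.001 -0.   ]
```

Emit:
step_arm(commands="0 0.05 0 0 0 0 0;0 0.05 0 0 0 0 0")

```text
time_s: 8.85
eef_pos: [496.8, 8.3, 229.3]
ee_rot: [0.0, 0.996, 0.088, -0.001]
force: [-2.5, -0.8, 1.4]
grip_width: 0.149
grip_force: 99.0
```

```bash
python3 st.py
```

```text
t 8.85 lb [  1.29  29.75 229.29] F lb [-2.6 -0.4  1.4] T [-0.2   0.8   0.04] rotvec to nominal [-0.     0.001 -0.   ]
```

Emit:
step_arm(commands="0 0.05 0 0 0 0 0;0 0.05 0.1 0 0 0 0;0 0.05 0.2 0 0 0 0;0 0.05 0.3 0 0 0 0;0 0.05 0.3 0 0 0 0")

```text
time_s: 9.27
eef_pos: [497.7, 5.7, 228.9]
ee_rot: [-0.001, 0.996, 0.088, -0.001]
force: [-5.3, 1.9, -1.8]
grip_width: 0.147
grip_force: 98.8
```

```bash
python3 st.py
```

```text
t 9.2667 lb [  1.71  27.   228.87] F lb [-4.9  2.8 -1.8] T [0.52 1.37 0.17] rotvec to nominal [-0.001  0.002 -0.   ]
```

Emit:
step_arm(commands="0 0 0.1 0 0 0 0;0 0 0.2 0 0 0 0;0 0 0.3 0 0 0 0;0 0 0.4 0 0 0 0;0 0 0.4 0 0 0 0")

```text
time_s: 9.68
eef_pos: [498.4, 1.7, 228.9]
ee_rot: [-0.0, 0.996, 0.088, -0.001]
force: [-5.5, 1.1, -0.9]
grip_width: 0.151
grip_force: 98.8
```

```bash
python3 st.py
```

```text
t 9.6833 lb [  1.7   22.94 228.87] F lb [-5.2  2.  -0.9] T [0.42 1.37 0.14] rotvec to nominal [-0.001  0.002 -0.   ]
```

Emit:
step_arm(commands="0 0 0.1 0 0 0 0;0 0 0.2 0 0 0 0;0 0 0.3 0 0 0 0;0 0 0.4 0 0 0 0;0 0 0.4 0 0 0 0")

```text
time_s: 10.1
eef_pos: [499.1, -2.3, 228.8]
ee_rot: [-0.0, 0.996, 0.088, -0.001]
force: [-5.0, 1.7, -1.7]
grip_width: 0.149
grip_force: 98.8
```

```bash
python3 st.py
```

```text
t 10.1 lb [  1.69  18.93 228.84] F lb [-4.6  2.5 -1.7] T [0.37 1.42 0.11] rotvec to nominal [-0.001  0.002 -0.   ]
```

Emit:
step_arm(commands="0 0 0.1 0 0 0 0;0 0 0.2 0 0 0 0;0 0 0.3 0 0 0 0;0 0 0.4 0 0 0 0;0 0 0.4 0 0 0 0")

```text
time_s: 10.52
eef_pos: [499.8, -6.2, 228.9]
ee_rot: [-0.0, 0.996, 0.088, -0.001]
force: [-5.7, 1.4, -1.8]
grip_width: 0.15
grip_force: 98.7
```

```bash
python3 st.py
```

```text
t 10.5167 lb [  1.69  14.93 228.87] F lb [-5.3  2.4 -1.8] T [0.42 1.43 0.12] rotvec to nominal [-0.001  0.002 -0.   ]
```

Emit:
step_arm(commands="0 0 0.1 0 0 0 0;0 0 0.2 0 0 0 0;0 0 0.3 0 0 0 0;0 0 0.4 0 0 0 0;0 0 0.4 0 0 0 0")

```text
time_s: 10.93
eef_pos: [500.5, -10.2, 228.9]
ee_rot: [-0.0, 0.996, 0.088, -0.001]
force: [-4.6, 1.1, -2.4]
grip_width: 0.151
grip_force: 98.8
```

```bash
python3 st.py
```

```text
t 10.9333 lb [  1.68  10.92 228.86] F lb [-4.4  1.9 -2.4] T [0.43 1.37 0.18] rotvec to nominal [-0.001  0.002 -0.   ]
```

Emit:
step_arm(commands="0 0 0.1 0 0 0 0;0 0 0.2 0 0 0 0;0 0 0.3 0 0 0 0;0 0 0.4 0 0 0 0;0 0 0.4 0 0 0 0")

```text
time_s: 11.35
eef_pos: [501.2, -14.1, 228.9]
ee_rot: [-0.0, 0.996, 0.088, -0.001]
force: [-5.1, 1.0, -2.2]
grip_width: 0.147
grip_force: 98.8
```

```bash
python3 st.py
```

```text
t 11.35 lb [  1.68   6.91 228.87] F lb [-4.8  1.9 -2.2] T [0.44 1.45 0.09] rotvec to nominal [-0.001  0.002 -0.   ]
```

Emit:
step_arm(commands="0 0 0.1 0 0 0 0;0 0 0.2 0 0 0 0;0 0 0.3 0 0 0 0;0 0 0.4 0 0 0 0;0 0 0.4 0 0 0 0")

```text
time_s: 11.77
eef_pos: [503.2, -18.6, 229.7]
ee_rot: [0.0, 0.996, 0.088, 0.001]
force: [-0.0, -1.3, -1.6]
grip_width: 0.151
grip_force: 98.9
```

```bash
python3 st.py
```

```text
t 11.7667 lb [  2.83   2.16 229.66] F lb [-0.2 -1.2 -1.6] T [0.   0.03 0.01] rotvec to nominal [ 0.001 -0.003 -0.001]
```

Emit:
step_arm(commands="0 0 0.1 0 0 0 0;0 0 0.2 0 0 0 0;0 0 0.3 0 0 0 0;0 0 0.4 0 0 0 0;0 0 0.4 0 0 0 0")

```text
time_s: 12.18
eef_pos: [503.2, -22.3, 229.3]
ee_rot: [0.0, 0.996, 0.088, 0.0]
force: [0.5, -0.3, -1.6]
grip_width: 0.148
grip_force: 98.9
```

```bash
python3 st.py
```

```text
t 12.1833 lb [  2.17  -1.49 229.33] F lb [ 0.4 -0.3 -1.6] T [-0.  0.  0.] rotvec to nominal [ 0. -0. -0.]
```

The nose dropped in (x force gone) at y about 2 to -1.5 mm. I return to the middle of that range and ease forward.

Emit:
step_arm(commands="0 0 -0.1 0 0 0 0;0 0 -0.15 0 0 0 0;0 0.1 -0.15 0 0 0 0;0 0.2 -0.15 0 0 0 0;0 0.2 -0.15 0 0 0 0")

```text
time_s: 12.6
eef_pos: [505.0, -20.2, 229.3]
ee_rot: [0.0, 0.996, 0.088, 0.0]
force: [0.1, 0.3, -1.8]
grip_width: 0.149
grip_force: 98.9
```

```bash
python3 st.py
```

```text
t 12.6 lb [  4.28   0.28 229.31] F lb [ 0.1  0.3 -1.8] T [-0.02  0.01 -0.04] rotvec to nominal [ 0. -0. -0.]
```

Emit:
step_arm(commands="0 0.1 0 0 0 0 0;0 0.2 0 0 0 0 0;0 0.2 0 0 0 0 0")

```text
time_s: 12.85
eef_pos: [506.9, -19.9, 229.3]
ee_rot: [-0.0, 0.996, 0.088, 0.0]
force: [0.2, 1.5, -2.5]
grip_width: 0.152
grip_force: 98.9
```

```bash
python3 st.py
```

```text
t 12.85 lb [  6.26   0.23 229.28] F lb [ 0.4  1.4 -2.5] T [-0.05  0.04 -0.03] rotvec to nominal [-0. -0. -0.]
```

Emit:
step_arm(commands="0 0.15 0 0 0 0 0;0 0.3 0 0 0 0 0;0 0.45 0 0 0 0 0;0 0.5 0 0 0 0 0;0 0.5 0 0 0 0 0")

```text
time_s: 13.27
eef_pos: [511.8, -19.0, 229.2]
ee_rot: [-0.0, 0.996, 0.088, -0.0]
force: [0.1, 0.1, -2.7]
grip_width: 0.151
grip_force: 98.9
```

```bash
python3 st.py
```

```text
t 13.2667 lb [ 11.21   0.25 229.24] F lb [ 0.2  0.1 -2.7] T [0.02 0.05 0.03] rotvec to nominal [-0.  0. -0.]
```

Emit:
step_arm(commands="0 0.15 0 0 0 0 0;0 0.3 0 0 0 0 0;0 0.45 0 0 0 0 0;0 0.5 0 0 0 0 0;0 0.5 0 0 0 0 0")

```text
time_s: 13.68
eef_pos: [516.7, -18.1, 229.2]
ee_rot: [-0.0, 0.996, 0.088, -0.0]
force: [-0.5, -0.3, -1.9]
grip_width: 0.152
grip_force: 98.9
```

```bash
python3 st.py
```

```text
t 13.6833 lb [ 16.19   0.24 229.25] F lb [-0.6 -0.2 -1.9] T [-0.05  0.05  0.03] rotvec to nominal [-0.  0. -0.]
```

Emit:
step_arm(commands="0 0.15 0 0 0 0 0;0 0.3 0 0 0 0 0;0 0.45 0 0 0 0 0;0 0.6 0 0 0 0 0;0 0.7 0 0 0 0 0;0 0.7 0 0 0 0 0")

```text
time_s: 14.18
eef_pos: [523.7, -16.9, 229.3]
ee_rot: [-0.0, 0.996, 0.088, 0.0]
force: [0.2, 0.5, -2.2]
grip_width: 0.148
grip_force: 98.9
```

```bash
python3 st.py
```

```text
t 14.1833 lb [ 23.26   0.24 229.26] F lb [ 0.3  0.5 -2.2] T [-0.05  0.03 -0.01] rotvec to nominal [-0. -0. -0.]
```

Emit:
step_arm(commands="0 0.15 0 0 0 0 0;0 0.3 0 0 0 0 0;0 0.45 0 0 0 0 0;0 0.5 0 0 0 0 0;0 0.5 0 0 0 0 0")

```text
time_s: 14.6
eef_pos: [528.5, -16.0, 229.3]
ee_rot: [-0.0, 0.996, 0.088, -0.0]
force: [-0.2, 0.2, -1.6]
grip_width: 0.154
grip_force: 98.9
```

```bash
python3 st.py
```

```text
t 14.6 lb [ 28.19   0.26 229.27] F lb [-0.2  0.2 -1.6] T [0.03 0.04 0.04] rotvec to nominal [-0. -0. -0.]
```

Emit:
step_arm(commands="0 0.1 0 0 0 0 0;0 0.2 0 0 0 0 0;0 0.2 0 0 0 0 0")

```text
time_s: 14.85
eef_pos: [530.5, -15.7, 229.3]
ee_rot: [-0.0, 0.996, 0.088, 0.0]
force: [-0.5, -0.9, -1.3]
grip_width: 0.149
grip_force: 98.9
```

```bash
python3 st.py
```

```text
t 14.85 lb [3.0200e+01 2.1000e-01 2.2928e+02] F lb [-0.7 -0.8 -1.3] T [ 0.    0.02 -0.02] rotvec to nominal [-0. -0. -0.]
```

Emit:
step_arm(commands="0 0.05 0 0 0 0 0;0 0.1 0 0 0 0 0;0 0.1 0 0 0 0 0")

```text
time_s: 15.1
eef_pos: [530.8, -15.6, 229.3]
ee_rot: [0.0, 0.996, 0.088, -0.001]
force: [-5.1, -1.3, 0.7]
grip_width: 0.148
grip_force: 99.1
```

```bash
python3 st.py
```

```text
t 15.1 lb [ 30.53   0.24 229.29] F lb [-5.2 -0.4  0.7] T [-0.19  0.9   0.02] rotvec to nominal [-0.     0.002 -0.   ]
```

Emit:
step_arm(commands="0 0.05 0 0 0 0 0;0 0.1 0 0 0 0 0;0 0.1 0 0 0 0 0")

```text
time_s: 15.35
eef_pos: [531.1, -15.5, 229.3]
ee_rot: [0.0, 0.996, 0.088, -0.002]
force: [-10.6, -1.5, 3.2]
grip_width: 0.149
grip_force: 99.5
```

```bash
python3 st.py
```

```text
t 15.35 lb [ 30.78   0.25 229.32] F lb [-10.7   0.4   3.2] T [-0.37  1.92  0.02] rotvec to nominal [-0.     0.004 -0.   ]
```

Emit:
step_arm(commands="0 -0.1 0 0 0 0 0;0 -0.1 0 0.1 0 0 0;0 -0.1 0 0.15 0 0 0;0 -0.1 0 0.15 0 0 0")

```text
time_s: 15.68
eef_pos: [530.8, -15.6, 227.8]
ee_rot: [0.0, 0.996, 0.088, -0.001]
force: [-5.4, -1.1, 1.7]
grip_width: 0.15
grip_force: 99.4
```

```bash
python3 st.py
```

```text
t 15.6833 lb [ 30.53   0.25 227.8 ] F lb [-5.5 -0.1  1.7] T [-0.23  1.13  0.02] rotvec to nominal [-0.     0.002 -0.   ]
```

Emit:
step_arm(commands="0 -0.05 0 0.05 0 0 0;0 -0.05 0 0.05 0 0 0")

```text
time_s: 15.85
eef_pos: [530.7, -15.6, 227.3]
ee_rot: [0.0, 0.996, 0.088, -0.0]
force: [-3.7, -0.6, 0.2]
grip_width: 0.152
grip_force: 99.4
```

Emit:
step_arm(commands="0 0 0 0.05 0 0 0;0 0 0 0.05 0 0 0")

```text
time_s: 16.02
eef_pos: [530.7, -15.6, 226.9]
ee_rot: [0.0, 0.996, 0.088, -0.0]
force: [-5.2, -0.9, 1.4]
grip_width: 0.152
grip_force: 99.6
```

```bash
python3 st.py
```

```text
t 16.0167 lb [3.0420e+01 2.2000e-01 2.2686e+02] F lb [-5.3  0.   1.4] T [-0.17  0.91  0.04] rotvec to nominal [ 0.  0. -0.]
```

Emit:
step_arm(commands="0 -0.03 0 0.05 0 0 0;0 -0.03 0 0.05 0 0 0")

```text
time_s: 16.18
eef_pos: [530.7, -15.6, 226.8]
ee_rot: [0.0, 0.996, 0.088, 0.0]
force: [-4.4, -0.3, 5.4]
grip_width: 0.15
grip_force: 99.9
```

```bash
python3 st.py
```

```text
t 16.1833 lb [3.0420e+01 2.1000e-01 2.2684e+02] F lb [-4.4  0.5  5.4] T [-0.01  0.99  0.04] rotvec to nominal [ 0.    -0.001 -0.   ]
```

Emit:
step_arm(commands="0 0 0 0.05 0 0 0;0 0 0 0.05 0 0 0")

```text
time_s: 16.35
eef_pos: [530.7, -15.6, 226.8]
ee_rot: [0.0, 0.996, 0.088, 0.001]
force: [-5.7, 0.8, 8.6]
grip_width: 0.152
grip_force: 100.5
```

```bash
python3 st.py
```

```text
t 16.35 lb [3.0430e+01 2.0000e-01 2.2682e+02] F lb [-5.5  1.8  8.6] T [-0.02  1.28  0.05] rotvec to nominal [ 0.001 -0.001 -0.   ]
```

Emit:
step_arm(commands="0 -0.03 0 -0.07 0 0 0;0 -0.03 0 -0.07 0 0 0;0 -0.03 0 -0.07 0 0 0", newtons=20)

```text
time_s: 16.6
eef_pos: [530.6, -15.7, 226.7]
ee_rot: [0.0, 0.996, 0.088, 0.001]
force: [-3.0, 0.2, 3.1]
grip_width: 0.153
grip_force: 99.4
```

```bash
python3 st.py
```

```text
t 16.6 lb [3.0290e+01 2.1000e-01 2.2675e+02] F lb [-2.9  0.7  3.1] T [0.05 0.38 0.04] rotvec to nominal [ 0.    -0.001 -0.   ]
```

Emit:
step_arm(commands="0.25 0 0 0 0 0 0;0.35 0 0 0 0 0 0;0.45 0 0 0 0 0 0;0.5 0 0 0 0 0 0;0.5 0 0 0 0 0 0;0.5 0 0 0 0 0 0")

```text
time_s: 17.1
eef_pos: [530.3, -15.7, 226.5]
ee_rot: [-0.0, 0.996, 0.088, 0.0]
force: [-0.6, -0.1, 0.2]
grip_width: 0.498
grip_force: 0.0
```

```bash
python3 st.py; python3 -c "
from h import *
a=capture('scene');save('s6',cv2.resize(a[110:260,220:360],None,fx=4,fy=4,interpolation=2))"
```

```text
t 17.1 lb [ 30.03   0.25 226.45] F lb [-0.7  0.   0.2] T [ 0.02 -0.03 -0.02] rotvec to nominal [-0. -0. -0.]
```

View pics/s6.png

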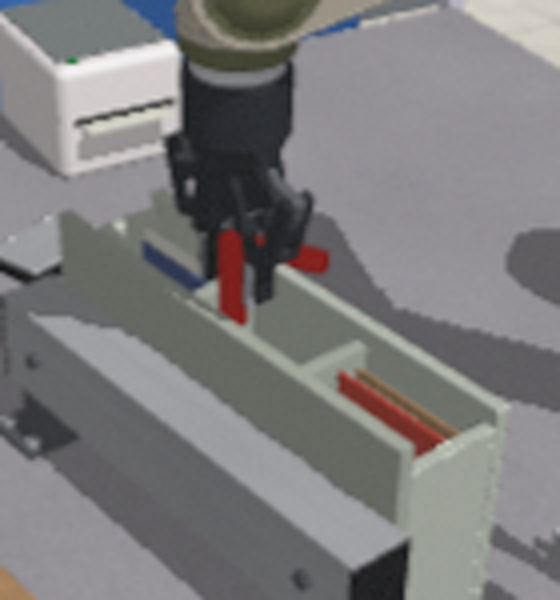

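The key stands against the back board (crop grip at (232,275)) with the fingers open beside it. I withdraw straight up and check.

Emit:
step_arm(commands="0.5 0 0 -1 0 0 0;0.5 0 0 -3 0 0 0;0.5 0 0 -6 0 0 0;0.5 0 0 -10 0 0 0;0.5 0 0 -14 0 0 0;0.5 0 0 -16 0 0 0;0.5 -4 0 -16 0 0 0;0.5 -8 0 -16 0 0 0;0.5 -10 0 -16 0 0 0;0.5 -10 0 -16 0 0 0;0.5 -10 0 -16 0 0 0")

```text
time_s: 18.07
eef_pos: [431.5, -33.3, 387.7]
ee_rot: [0.0, 0.996, 0.088, 0.001]
force: [-0.2, -0.3, 0.4]
grip_width: 0.501
grip_force: 0.0
```

```bash
python3 -c "
from h import *
a=capture('scene');capture('top')
s=a[120:260,220:360].astype(int);m=((s[...,0]>90)&(s[...,1]<75)&(s[...,0]>2*s[...,1]))
m=m[20:80,40:70];ys,xs=np.nonzero(m);print('red rows/cols',ys.min()+140,ys.max()+140,xs.min()+260,xs.max()+260)
e=place(500.8,-21.2,.177,box(22,40,-6.8,7.2,185,261));q=proj('scene',e);print('expected',q.min(0),q.max(0))
save('s7',cv2.resize(a[110:260,220:360],None,fx=4,fy=4,interpolation=2))"
```

```text
red rows/cols 167 190 275 289
expected [274.07514073 165.13991745] [282.22767501 191.93023093]
```

View pics/s7.png

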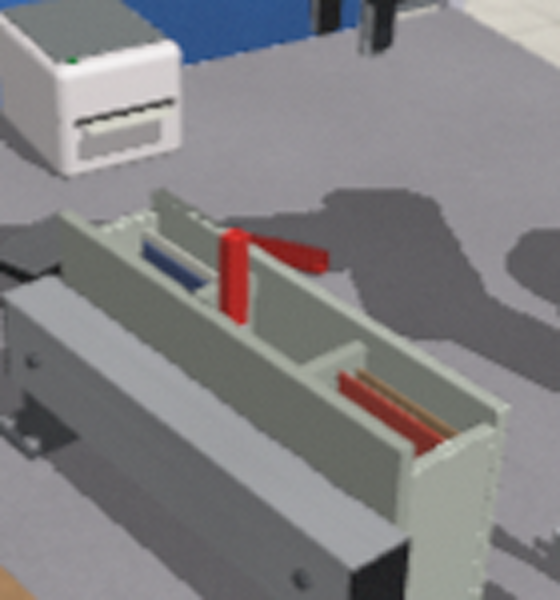

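The key stands upright at the back board (crop (233,277)), where a fully home key should appear. The robot is clear, so I hand the job in.

```bash
python3 -c "
from rig import *
print(finish_job())"
```

```text
the job is handed in; nothing more can be done
None
```

The smallest key is fully home in the latch slot (about 30 mm deep, upright against the back board) and released; no force reading went above about 11 N, and the job was handed in at about 18 s.

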